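# Hold a spring clamp open around a plant-label card

## Task

A seed packet is to be clamped to the plywood label card that stands like a flag in one of the white pots: take the black spring clamp from the table by its two handles, lift it clear and squeeze it wide open, then bring its gaping jaws around the card's free upright edge, about half-way up, without bumping the card or letting the jaws bite on it. Finish while still holding it there: jaws wide open, one on each side of the card, the edge well inside them and touching nothing, so that I can slip the packet in. Leave the pots, the bottle, the tools and the other things as they are.

Things in the scene. Friction and masses are not known exactly. Their poses are not given: they have to be found in the camera images.
- clamp_grip (a point): Grasp centre of the spring clamp: midway between its two rubber-sleeved handles, half-way up, 11 mm over the table. Black nylon, steel coil at the pivot, 110 mm long, 22 mm high, 70 g; lies on its side, pivot pin upright. x from handles to jaws, y to its left half, z up; the axes belong to the left half: at gape q the centre line is turned -q/2 about z from x.
- clamp_pivot (a point): Pivot pin of the clamp, half-way up, 46 mm ahead (+x) of clamp_grip; same axes. Handles: straight bars 40 mm long, 7.5 mm thick, centred level with clamp_grip, there 51 mm over both when closed (59 mm at the rear ends, diverging 0.22 rad each) and 27 mm, nearly parallel, when squeezed to the stop. Squeezing takes 5 N to start, 10 N at the stop.
- clamp_tip_left (a point): Front end of the left jaw's gripping face, half-way up: 44 mm ahead of the pivot (squeezed open, about 90 mm ahead of the point where clamp_grip was grasped), 1 mm left of the centre line when closed. Fixed to the left half. The rubber jaw pads are 17 mm long; the throat behind them is wider, down to the coil (6 mm radius) at the pivot.
- clamp_tip_right (a point): The same on the right jaw, 1 mm right of the centre line when closed. Fixed to the right half.
- clamp_gape (a joint): Angle between the clamp's halves: 0 closed (at the start, jaws 2 mm apart), 0.5 rad at the stop (tips 24 mm apart, 15 mm at the rear of the pads). Squeezing the handles together opens it, both halves turning equally; let go, it springs shut.
- card_edge (a point): Middle of the free upright edge of the label card, 183 mm over the table. Plywood, 100 mm wide, 70 mm high (35 mm above and below this point), 3 mm thick, upright, fixed by its other upright edge to an 8 mm steel stake in the middle of a white pot. x points level from the free edge to the stake (104 mm), y is the card's normal, z up. The free edge looks roughly towards the robot.
- label_pot: White ceramic pot with the label card, fixed; origin under its middle, x along the card from the free edge to the stake. 124 mm across the rim, 105 mm high, stands in the planter rail 13 mm over the table, in the left or the right place.
- herb_pot: The other white pot, the same size, fixed, with chives up to 185 mm high (from its foot); origin under its middle.
- planter_rail: Fixed grey powder-coated steel trough hung on the railing behind the table, 150 mm deep (x), 720 mm long (y), origin under its middle 10 mm over the table, front lip 28 mm high; two hook brackets at its back reach 230 mm over the table.
- spray_bottle: Orange plastic spray bottle, 72 mm across, 212 mm high, stands in the left end of the rail; origin under its middle.
- dibber: Wooden dibber with a steel point and a 100 mm T-handle, 260 mm long, 32 mm high, lies on the table left of the clamp; origin near its middle, x to the point.
- garden_fork: Steel three-tined hand fork with a wooden handle, 280 mm long, 31 mm high, lies on the table right of the clamp; origin at its middle, x to the tines.
- clay_pot: Small empty terracotta pot, 72 mm across, 58 mm high, on the table at the left; origin under its middle.
- seed_tin: Steel tin, 68 mm across, 85 mm high, on the table at the right; origin under its middle.
- seed_jar: Small glass jar with a steel lid, 56 mm across, 70 mm high, on the table at the left; origin under its middle.
There are look-alikes about, which are no part of the job. There is more than one size of the part that bears clamp_grip; the job needs the smallest.

How it is judged:
On the way:
1. the clamp is held up off the table and squeezed wide open while its jaws are still clear of the card (height (world z) of clamp_pivot above 0.05 m and value of joint clamp_gape above 0.3 rad and contact force between the fingers and clamp above 4 N and distance between clamp_pivot and card_edge above 0.05 m), for 0.2 s.
At the end, for the whole second after the job is handed in: The fingers hold the clamp at rest, open over 0.30 rad (of 0.50), over 100 mm up; both jaw tips over 8 mm past the card's free edge, one each side (over 3 mm from the card's mid-plane), within 20 mm of the edge's mid-height; clamp not touching card or pot (under 0.3 N) (value of joint clamp_gape above 0.3 rad and x of each of clamp_tip_left, clamp_tip_right in the frame of card_edge above 0.008 m and z of clamp_tip_left in the frame of card_edge between -0.02 and 0.02 m and z of clamp_tip_right in the frame of card_edge between -0.02 and 0.02 m and ((y of clamp_tip_left in the frame of card_edge above 0.003 m and y of clamp_tip_right in the frame of card_edge below -0.003 m) or (y of clamp_tip_left in the frame of card_edge below -0.003 m and y of clamp_tip_right in the frame of card_edge above 0.003 m)) and contact force between clamp and label_pot below 0.3 N and contact force between the fingers and clamp above 4 N and linear speed of clamp below 0.02 m/s and height (world z) of clamp_pivot above 0.1 m); the arm keeps its last pose, push and grip.
It fails at once if the clamp, the fingers or the arm bumps the card or its pot (over 4 N), or the jaws bite on the card (contact force between any of clamp, the fingers, the arm and label_pot above 4 N).
It fails at once if the herb pot or the planter rail is bumped (over 8 N) (contact force between any of clamp, the fingers, the arm and herb_pot above 8 N or contact force between any of clamp, the fingers, the arm and planter_rail above 8 N).
It fails at once if a bystander is shifted by more than 25 mm (distance of any of spray_bottle, dibber, garden_fork, clay_pot, seed_tin, seed_jar from where it was at the start of the episode above 0.025 m).
It also fails if it takes over 42 s, if anything falls off the work surface, if the arm or the gripper's body presses on something with over 40 N, if the wrist force passes 120 N, or if a joint passes its speed limit or range.

## Robot

A 6-joint arm with a two-finger parallel gripper is mounted at the origin on the work surface. World frame = base frame: x ahead of the robot, y to its left, z up, the work surface at z = 0. Lengths are in m, angles in rad, forces in N, time in s.
With the tool pointing down it reaches from about 0.375 to 0.9 m from the base axis. Payload 3.1 kg.
Tool frame: the origin (TCP) lies at the very end of the fingers, on their centre line; the grasp point (between the pads) lies 19 mm behind it; x points along the fingers, y is the direction in which the jaws open and shut, and the axes are right-handed (so a half turn about x gives the same grasp; the last joint's range is limited). The gripper opens to 87 mm and grips with 3 to 60 N. Pads are 19 mm wide; open, the fingers measure 117 mm over their backs; the gripper's body (75 mm by 190 mm) begins 51 mm behind the grasp point.
Start: joints at [-0.178, 0.527, 1.433, -0, 1.181, -0.178], TCP at [0.625, 0, 0.223] pointing down, gripper open.
Joint ranges: [-3.08, 3.08], [-0.75, 2.2], [0.22, 2.44], [-1.43, 4.57], [0, 2.65], [-2.85, 2.85]. Speed limits (rad/s): [2.79, 2.79, 3.14, 3.14, 3.14, 3.14].

## Interface

Orientations are given as a unit quaternion [x, y, z, w].
In Python, from rig import robot gives the robot as it stands.
- The arm moves only by the tool carry_out, never from a script. Its argument "commands" is a list that holds one entry, the list of rows, each a list of 5 numbers: the opening, from 0 (shut) to 1 (fully open), then the shift along the tool's x, y, z in mm, then the turn about the tool's x in degrees. In form: [[[hand, x, y, z, twist], ...]]. A call has 1 to 8 rows; each row shifts and turns the pose as measured when the row begins, along the tool's axes as they then stand; what a row does not reach is not made up. A row lasts 1/12 s, in which the tool goes at most 41.7 mm and 7.16 degrees, less where a joint would pass 70% of its speed; a pose out of reach is approached as far as the arm can. A call with a gripper value outside its range is refused whole. The fingers move at their own pace and stop on an object; "force" is the grip in N (left out, the last holds). Time passes only in rows, so rows that do not move let the fingers close. It gives the time, the measured TCP pose, the force and the opening at its end, in the units of the state.
- robot.get_obs(): the state, without advancing time (a new reading comes with each control period).
- robot.camera(name): name is "scene" or "side" or "wrist"; returns the picture (400x640x3 uint8, red, green, blue); there is no depth.
- robot.camera_model(name): a dict with "fx", "fy", "cx", "cy" (pixels), "k1" (the pictures are not rectified: a ray, as slopes to the right and down, at radius r is drawn at 1 + k1 r^2 times it, then the intrinsics apply), "R" (3x3) and "t" (3): a world point X has camera coordinates R X + t. Camera axes: x right, y down, z forward; pixel columns grow to the right and rows downward; lengths in m; the calibration is good to about 2 mm. A picture is of the moment at which its call begins: read the wrist's pose just before it. camera_model takes no time and is no camera call; for the wrist camera it gives the pose at the moment of the call.
- robot.hand_in(): hands the job in, once; it reports no verdict.
The state is a dict: "time": time; "q": joint angles; "joint_velocities": joint speeds; "joint_torque": joint torques, N m; "position": TCP position; "tool_rot": TCP orientation; "ft_force": force on the tool from outside, world axes, zero at the start; "moment": the same for the moment, N m; "grip_width": finger opening in m.
Only numpy, scipy, OpenCV 4.12 (cv2) and the standard library are available. Lean on these libraries where they do the work, as an engineer would, in place of code of your own. Each camera call takes 0.05 s, during which the arm holds its last target. There are 200 camera calls.

## Working session

There is one attempt and no reset: what is moved stays moved. The work goes in short steps, Python scripts to look and compute and a tool call to move; the robot and the scene stay as the last step left them, time stands still between calls to the robot, and variables do not carry over. Pictures are saved under pics/ and viewed, on a budget of 10 in all, crops included, one or two more only if the job needs it, and the job is handed in when it is done.

Besides the shell and the picture viewer there is one more tool, called after ">>>" as name([rows], argument=value, ...), one row to a line, values as JSON. carry_out: Moves the arm, as the interface text tells. Its arguments: {"type":"object","properties":{"commands":{"type":"array"},"force":{"type":"number"}},"required":["commands"]}

```bash
mkdir -p pics; python3 - <<'E'
from rig import robot
import cv2
for n in ["scene","side"]:
    im=robot.camera(n); cv2.imwrite(f"pics/{n}0.png",cv2.cvtColor(im,cv2.COLOR_RGB2BGR))
    m=robot.camera_model(n); print(n,m)
print(robot.get_obs())
E
```

```text
scene {'fx': 379.3532373072403, 'fy': 379.3532373072403, 'cx': 316.9765017359773, 'cy': 195.76930562871124, 'k1': -0.083625901022288, 'R': array([[-0.16787033,  0.98569247, -0.01516238],
       [ 0.78378988,  0.12412475, -0.60849525],
       [-0.59790716, -0.11403242, -0.79341265]]), 't': array([ 0.11612681, -0.35199452,  1.60915948])}
side {'fx': 398.960761374928, 'fy': 398.960761374928, 'cx': 316.33621595759763, 'cy': 196.6571246949978, 'k1': -0.06922220586314357, 'R': array([[ 0.99600883, -0.08752964, -0.01746364],
       [-0.07223133, -0.67552394, -0.73379156],
       [ 0.0524314 ,  0.73212429, -0.67915018]]), 't': array([-0.53213591,  0.14941536,  1.11594092])}
{'time': 0.1, 'q': array([-1.78507909e-01,  5.28381768e-01,  1.43375670e+00, -2.75240717e-05,
        1.18138013e+00, -1.78514858e-01]), 'joint_velocities': array([-2.06753752e-03, -2.11659848e-03, -2.27861454e-03, -7.76511183e-05,
       -1.38237506e-03,  4.11723693e-04]), 'joint_torque': array([-3.02360622e-04, -4.40987206e+01, -1.77151054e+01,  6.34850166e-02,
        5.34114777e-02, -3.85449334e-05]), 'position': array([6.24354314e-01, 1.33117022e-04, 2.21669769e-01]), 'tool_rot': array([ 0.49959968,  0.50055832, -0.50039114,  0.49944993]), 'ft_force': array([ 0.16322648, -0.33265293, -0.1789161 ]), 'moment': array([-0.06026828, -0.00522665, -0.03474091]), 'grip_width': 0.08695843550300186}
```

View pics/scene0.png

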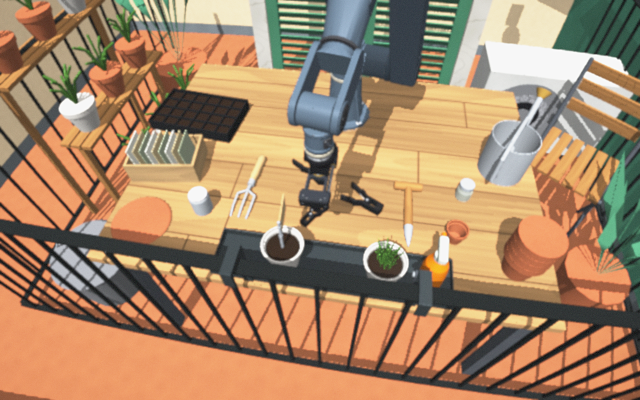

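View pics/side0.png

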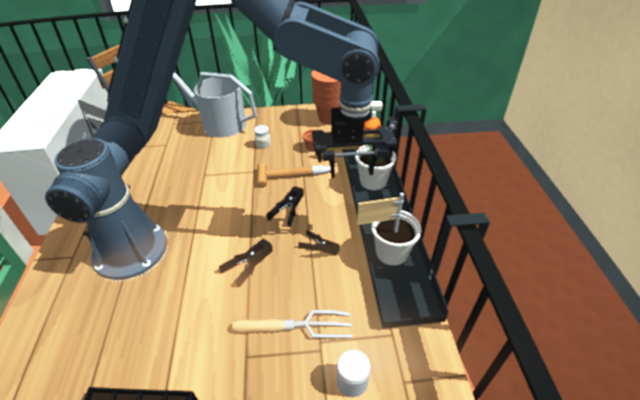

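The side view shows three black clamps at about (285,203), (246,256) and (320,242). The card is at (378,210), in the right-hand pot. I'll enlarge the clamps and cast rays to get their sizes.

```bash
cat > h.py <<'E'
import numpy as np, cv2
from rig import robot
from scipy.spatial.transform import Rotation as Ro
def K(m): return np.array([[m['fx'],0,m['cx']],[0,m['fy'],m['cy']],[0,0,1.]]), np.array([m['k1'],0,0,0,0.])
def ray(m,uv):
    k,d=K(m); p=cv2.undistortPoints(np.array([[uv]],float),k,d)[0,0]
    return -m['R'].T@m['t'], m['R'].T@np.array([p[0],p[1],1.])
def onz(m,uv,z):
    o,r=ray(m,uv); return o+r*(z-o[2])/r[2]
def tri(ms,uvs):
    A=np.zeros((3,3));b=np.zeros(3)
    for m,u in zip(ms,uvs):
        o,r=ray(m,u); r=r/np.linalg.norm(r); P=np.eye(3)-np.outer(r,r); A+=P;b+=P@o
    x=np.linalg.solve(A,b); return x,[np.round(proj(m,x)-u,1) for m,u in zip(ms,uvs)]
def proj(m,X):
    k,d=K(m); return cv2.projectPoints(np.array([X],float),cv2.Rodrigues(m['R'])[0],m['t'],k,d)[0][0,0]
def save(n,im): cv2.imwrite(f"pics/{n}.png",cv2.cvtColor(im,cv2.COLOR_RGB2BGR))
E
python3 - <<'E'
from h import *
im=cv2.imread("pics/side0.png"); c=cv2.resize(im[170:280,210:410],None,fx=4,fy=4,interpolation=cv2.INTER_CUBIC)
cv2.imwrite("pics/side0c.png",c)
m=robot.camera_model("side")
g=cv2.cvtColor(im,cv2.COLOR_BGR2GRAY); mask=(g<60).astype(np.uint8)
n,l,s,ce=cv2.connectedComponentsWithStats(mask[170:280,210:345])
for i in range(1,n):
    if s[i,4]>60:
        ys,xs=np.where(l==i); P=np.array([onz(m,(x+210,y+170),.015) for x,y in zip(xs,ys)])[:,:2]
        r=cv2.minAreaRect(P.astype(np.float32)); print(s[i],r)
E
```

```text
[ 57  17  36  39 403] ((0.4492204487323761, 0.12334761023521423), (0.16497857868671417, 0.07889191806316376), 71.97830200195312)
[ 26  70  35  21 244] ((0.3597869873046875, -0.061037950217723846), (0.09946770966053009, 0.047880660742521286), 37.083824157714844)
[ 89  71  39  13 196] ((0.537688136100769, -0.04897250607609749), (0.03647869825363159, 0.10428331792354584), 69.32869720458984)
```

View pics/side0c.png

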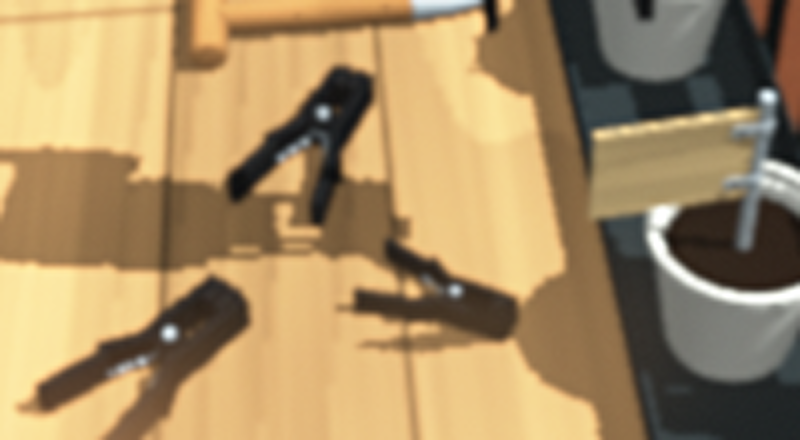

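The small clamp is the one at crop (455,290), with its handles to the left and its jaws to the right. The card's free edge runs from crop (592,130) to (592,215), with the stake at (757,150).

```bash
python3 - <<'E'
from h import *
m=robot.camera_model("side"); ms=robot.camera_model("scene")
f=lambda x,y:((x-1.5)/4+210,(y-1.5)/4+170)
for n,p,z in [("pivot",(455,290),.024),("hl",(390,245),.022),("hr",(357,300),.022),("jawfront",(508,318),.022),
 ("edgetop",(592,130),.218),("edgebot",(592,216),.148),("staketop",(757,108),.218),("stakesoil",(743,245),.1)]:
    X=onz(m,f(*p),z); print(n,X.round(3),"scene px",proj(ms,X).round(0))
im=cv2.imread("pics/scene0.png"); cv2.imwrite("pics/scene0c.png",cv2.resize(im[150:280,240:400],None,fx=5,fy=4.5,interpolation=cv2.INTER_CUBIC))
save("wrist0",robot.camera("wrist"))
E
```

```text
pivot [ 0.55  -0.048  0.024] scene px [310. 213.]
hl [ 0.508 -0.     0.022] scene px [326. 206.]
hr [ 0.482 -0.049  0.022] scene px [313. 198.]
jawfront [ 0.583 -0.075  0.022] scene px [300. 221.]
edgetop [ 0.626 -0.101  0.218] scene px [284. 193.]
edgebot [ 0.629 -0.104  0.148] scene px [285. 209.]
staketop [ 0.725 -0.093  0.218] scene px [279. 223.]
stakesoil [ 0.731 -0.095  0.1  ] scene px [282. 247.]
```

View pics/wrist0.png

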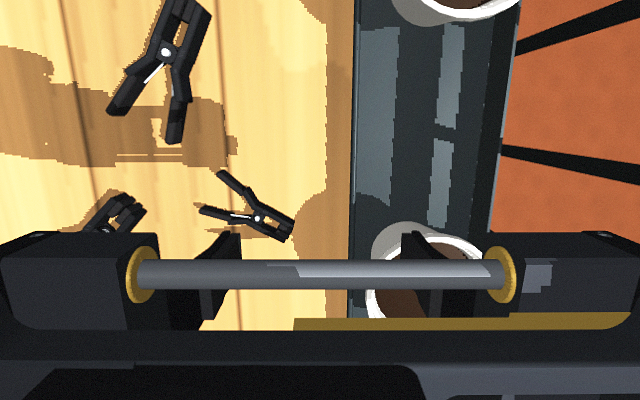

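View pics/scene0c.png

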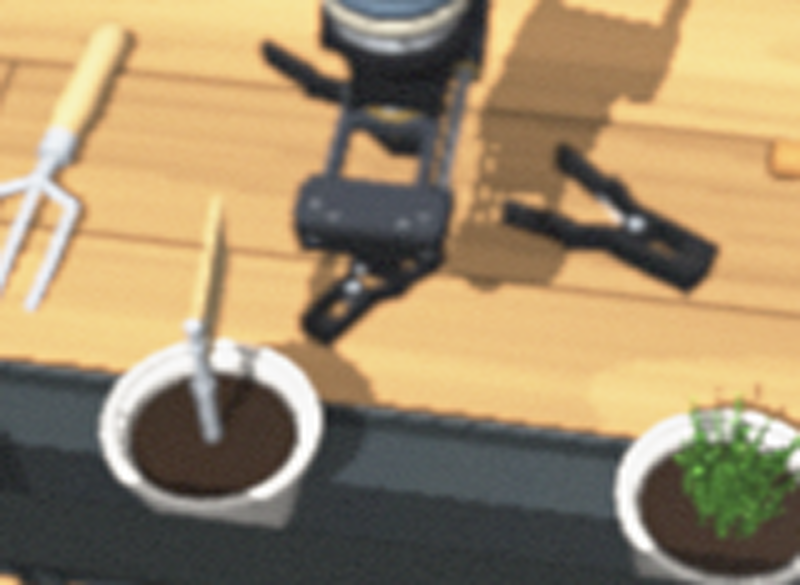

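```bash
python3 - <<'E'
from h import *
m=robot.camera_model("wrist"); o=robot.get_obs()
R=Ro.from_quat(o['tool_rot']).as_matrix(); print("toolR",R.round(3))
C=-m['R'].T@m['t']; print("cam",C.round(3),"rel tool",(R.T@(C-o['position'])).round(3),"fwd",(R.T@m['R'][2]).round(2))
P={}
for n,p,z in [("pivot",(257,218),.024),("hl",(220,173),.022),("hr",(200,210),.022),("jl",(293,234),.022),("jr",(282,241),.022)]:
    P[n]=onz(m,p,z); print(n,P[n].round(4))
h=(P["hl"]+P["hr"])/2; d=(P["pivot"]-h)[:2]; print("handle gap",np.linalg.norm(P["hl"]-P["hr"]),"len",np.linalg.norm(d),"yaw",np.degrees(np.arctan2(d[1],d[0])))
j=(P["jl"]+P["jr"])/2; d2=(j-h)[:2]; y=np.arctan2(d2[1],d2[0]); print("yaw2",np.degrees(y),np.linalg.norm(d2))
print("grip",(P["pivot"][:2]-.046*np.array([np.cos(y),np.sin(y)])).round(4))
ms=[robot.camera_model("side"),robot.camera_model("scene")]
f=lambda x,y:((x-1.5)/4+210,(y-1.5)/4+170); g=lambda x,y:((x-2)/5+240,(y-1.7)/4.5+150)
print("edge top",tri(ms,[f(592,130),g(216,197)]))
E
```

```text
toolR [[-0.002  1.    -0.   ]
 [ 0.    -0.    -1.   ]
 [-1.    -0.002 -0.   ]]
cam [0.625 0.07  0.384] rel tool [-0.163  0.    -0.07 ] fwd [ 0.97 -0.    0.26]
pivot [ 0.5487 -0.0451  0.024 ]
hl [0.5086 0.0084 0.022 ]
hr [ 0.4813 -0.0358  0.022 ]
jl [ 0.5907 -0.066   0.022 ]
jr [ 0.5771 -0.075   0.022 ]
handle gap 0.05197582954194772 len 0.06227326699186425 yaw -30.270886204796888
yaw2 -32.54955135325804 0.10552236847424731
grip [ 0.5099 -0.0204]
edge top (array([ 0.626186  , -0.10475545,  0.21978793]), [array([0.6, 0.4]), array([ 0.4, -0.4])])
```

The small clamp's grip point is about (0.510, -0.021), with yaw about -31.5°. The free edge is about (0.627, -0.104). I'll move above the grip, then twist so that the wrist camera faces the jaws.

>>> carry_out([
  [[1,25,-29,5,0],[1,25,-29,5,0],[1,20,-29,5,0],[1,20,-29,5,0],[1,0,0,0,7.1],[1,0,0,0,7.1],[1,0,0,0,7.1],[1,0,0,0,7.1]],
])

```text
time: 0.82
position: [0.5008, -0.0191, 0.126]
tool_rot: [-0.607, -0.362, 0.609, -0.359]
ft_force: [-0.4, -0.7, 0.4]
grip_width: 0.0868
```

>>> carry_out([
  [[1,0,0,0,7.1],[1,0,0,0,7.1],[1,0,0,0,7.1],[1,0,0,0,7.1],[1,0,0,0,7.1],[1,0,0,0,7.1],[1,0,0,0,7.1],[1,0,0,0,7.1]],
])

```text
time: 1.48
position: [0.4989, -0.0188, 0.1243]
tool_rot: [-0.704, -0.026, 0.71, -0.023]
ft_force: [-0.7, -0.3, -0.1]
grip_width: 0.087
```

>>> carry_out([
  [[1,0,0,0,7.1],[1,0,0,0,7.1],[1,0,0,0,7.1],[1,0,0,0,7.1],[1,0,0,0,7.1],[1,0,0,0,0]],
])

```text
time: 1.98
position: [0.4984, -0.0187, 0.1234]
tool_rot: [-0.676, 0.194, 0.684, 0.195]
ft_force: [-0.4, 0.0, -0.2]
grip_width: 0.087
```

```bash
python3 - <<'E'
from h import *
o=robot.get_obs(); R=Ro.from_quat(o['tool_rot']).as_matrix(); print(o['time'],o['position'],R.round(3),o['q'].round(2),np.degrees(np.arctan2(R[1,1],R[0,1])))
save("wrist1",robot.camera("wrist"))
E
```

```text
1.9833 [ 0.49840125 -0.01867342  0.12337123] [[-0.011 -0.529 -0.849]
 [ 0.004 -0.849  0.529]
 [-1.     0.002  0.012]] [-0.26  0.52  1.83  0.    0.8   1.86] -121.91911253989504
```

View pics/wrist1.png

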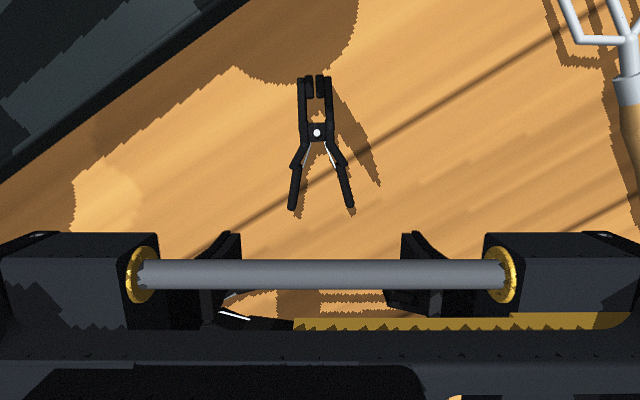

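The clamp is now upright in the wrist view. The pivot is at (317,133), the handle ends at (293,209) and (350,208), and the jaw front at (316,77).

```bash
python3 - <<'E'
from h import *
m=robot.camera_model("wrist"); o=robot.get_obs()
R=Ro.from_quat(o['tool_rot']).as_matrix()
T=lambda X:(R.T@(X-o['position']))*1000
P={}
for n,p,z in [("pivot",(317,133),.023),("hl",(292.5,209),.019),("hr",(349.5,208),.019),("j",(316,77),.022),("hmL",(296,188),.022),("hmR",(344,188),.022)]:
    P[n]=onz(m,p,z); print(n,P[n].round(4),T(P[n]).round(1))
d=(P["j"]-P["pivot"])[:2]; h=(P["hl"]+P["hr"])/2; e=(P["pivot"]-h)[:2]
for v in (d,e,d+e): print(np.degrees(np.arctan2(v[1],v[0])),np.linalg.norm(v))
v=(d+e)/np.linalg.norm(d+e); G=np.array([*(P["pivot"][:2]-.046*v),.011]); print("grip",G,T(G).round(1))
E
```

```text
pivot [ 0.5475 -0.0457  0.023 ] [ 99.7  -3.1 -57.2]
hl [0.5036 0.0068 0.019 ] [104.4 -24.7   7.7]
hr [ 0.4783 -0.0358  0.019 ] [104.5  24.9   6.9]
j [ 0.5839 -0.0674  0.022 ] [100.2  -3.7 -99.5]
hmL [ 0.5182 -0.0065  0.022 ] [101.2 -21.  -11.7]
hmR [ 0.4969 -0.041   0.022 ] [101.3  19.5 -11.6]
-30.850946053667123 0.04230800805695615
-28.858926188279558 0.06459906276207325
-29.64723936933297 0.10689162033563795
grip [ 0.5075597  -0.02290726  0.011     ] [112.2  -1.5 -11.4]
```

>>> carry_out([
  [[1,0,-1.5,-11.5,-1.7],[1,30,0,0,0],[1,30,0,0,0],[1,25,0,0,0],[1,12,0,0,0],[1,0,0,0,0]],
])

```text
time: 2.53
position: [0.5123, -0.0242, 0.0245]
tool_rot: [-0.684, 0.175, 0.686, 0.176]
ft_force: [-1.0, 0.4, -0.2]
grip_width: 0.0873
```

```bash
cat >> h.py <<'E'
def st():
    o=robot.get_obs(); R=Ro.from_quat(o['tool_rot']).as_matrix(); return o,R,(lambda X:(R.T@(np.array(X)-o['position']))*1000)
E
python3 - <<'E'
from h import *
o,R,T=st(); print(o['position'],R[:,0].round(3),"fwd yaw",np.degrees(np.arctan2(-R[1,2],-R[0,2])),T([.50756,-.0229,.011]).round(1),o['ft_force'])
E
```

```text
[ 0.51227166 -0.02417785  0.02451258] [-0.002  0.002 -1.   ] fwd yaw -28.67146117033282 [13.5  1.1  4.7] [-0.95731112  0.41660931 -0.16730155]
```

>>> carry_out([
  [[1,10,1,5,1.5],[1,8,0,0,0],[1,1,0,0,0]],
])

```text
time: 2.78
position: [0.5082, -0.0228, 0.0051]
tool_rot: [-0.683, 0.182, 0.684, 0.182]
ft_force: [-0.0, 0.8, -0.2]
grip_width: 0.0872
```

```bash
python3 - <<'E'
from h import *
o,R,T=st(); print(o['position'],R[:,0].round(3),"fwd yaw",np.degrees(np.arctan2(-R[1,2],-R[0,2])),T([.50756,-.0229,.011]).round(1),o['ft_force'])
E
```

```text
[ 0.50815352 -0.02282016  0.00509856] [-0.002  0.002 -1.   ] fwd yaw -29.82190438521115 [-5.9  0.4  0.5] [-0.02224228  0.75939213 -0.19328407]
```

The tool is centred on the handles at a TCP height of 5 mm, so I'll close now.

>>> carry_out([
  [[0.4,0,0,0,0],[0.4,0,0,0,0],[0,0,0,0,0],[0,0,0,0,0],[0,0,0,0,0],[0,0,0,0,0],[0,0,0,0,0],[0,0,0,0,0]],
], force=30)

```text
time: 3.45
position: [0.5114, -0.0236, 0.0087]
tool_rot: [0.686, -0.18, -0.682, -0.181]
ft_force: [-0.4, 0.0, 0.3]
grip_width: 0.0418
```

>>> carry_out([
  [[0,0,0,0,0],[0,0,0,0,0],[0,0,0,0,0],[0,0,0,0,0],[0,0,0,0,0],[0,0,0,0,0]],
])

```text
time: 3.95
position: [0.511, -0.0235, 0.0085]
tool_rot: [0.685, -0.18, -0.682, -0.181]
ft_force: [-0.0, -0.2, -0.3]
grip_width: 0.0267
```

>>> carry_out([
  [[0,-15,0,0,0],[0,-25,0,4,0],[0,-25,0,5,0],[0,-25,0,5,0],[0,-25,0,5,0],[0,-25,0,5,0],[0,-20,0,0,0],[0,0,0,0,0]],
])

```text
time: 4.62
position: [0.4867, -0.0109, 0.1728]
tool_rot: [-0.683, 0.18, 0.685, 0.181]
ft_force: [0.7, -0.9, -0.2]
grip_width: 0.026
```

```bash
python3 - <<'E'
from h import *
o,R,T=st(); print(o['position'],R[:,0].round(3),"fwd yaw",np.degrees(np.arctan2(-R[1,2],-R[0,2])),o['grip_width'],o['ft_force'])
print("edge in tool",T([.627,-.104,.183]).round(1))
save("wrist2",robot.camera("wrist"))
E
```

```text
[ 0.4866802  -0.01086737  0.17277092] [-0.003  0.002 -1.   ] fwd yaw -29.583900249780836 0.026027826577775186 [ 0.72511534 -0.8953304  -0.2123212 ]
edge in tool [ -10.8   11.7 -168. ]
```

View pics/wrist2.png

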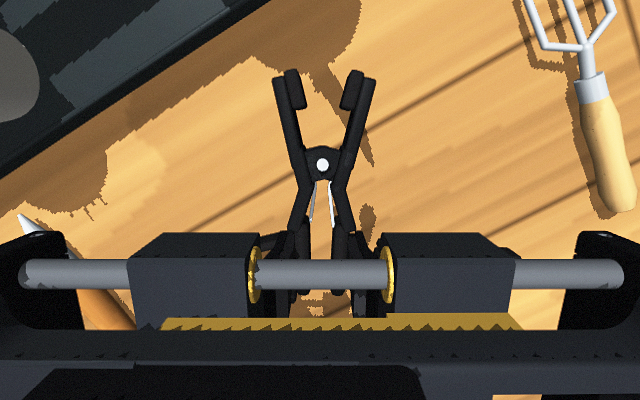

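The clamp is held open: pivot at (322,165), pad fronts at (300,72) and (347,74). Next I'll turn to the card's yaw and move sideways to a standoff in front of the edge.

>>> carry_out([
  [[0,0,0,0,-7],[0,0,0,0,-7],[0,0,0,0,-7],[0,0,0,0,-7],[0,0,0,0,-6.6],[0,0,0,0,0]],
])

```text
time: 5.17
position: [0.481, -0.0098, 0.1653]
tool_rot: [-0.7, -0.041, 0.712, -0.036]
ft_force: [-1.1, -0.4, -1.0]
grip_width: 0.0266
```

>>> carry_out([
  [[0,-1,25,0,0],[0,-1,25,0,0],[0,-1,25,0,0],[0,-1,25,0,0],[0,0,0,0,0]],
])

```text
time: 5.58
position: [0.4884, -0.1104, 0.1622]
tool_rot: [-0.697, -0.039, 0.716, -0.031]
ft_force: [0.3, -0.0, -0.7]
grip_width: 0.0264
```

```bash
python3 - <<'E'
from h import *
import json
o,R,T=st(); print(o['time'],o['position'],R[:,0].round(3),"fwd yaw",np.degrees(np.arctan2(-R[1,2],-R[0,2])),o['grip_width'],o['ft_force'])
print("edge in tool",T([.627,-.104,.183]).round(1))
m=robot.camera_model("wrist")
for X in ([.626,-.1045,.218],[.726,-.095,.218]): print(proj(m,X))
save("wrist3",robot.camera("wrist")); save("side3",robot.camera("side"))
s=cv2.imread("pics/side3.png")[130:280,220:440]; cv2.imwrite("pics/side3c.png",cv2.resize(s,None,fx=3.5,fy=3.5,interpolation=cv2.INTER_CUBIC))
E
```

```text
5.5833 [ 0.48835172 -0.11038125  0.16216539] [-0.028  0.01  -1.   ] fwd yaw 5.635440529857499 0.026353146018896226 [ 0.25209122 -0.00351924 -0.6719246 ]
edge in tool [ -24.6    7.  -138. ]
[ 348.01928901 -143.23190882]
[ 358.86955656 -762.80917905]
```

View pics/wrist3.png

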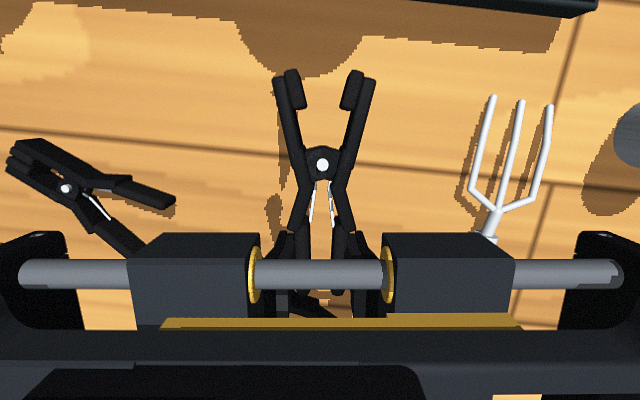

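The card is not in the wrist's view from here. I'll rise until the clamp is clear over the card's top, go forward and look down on the card's top edge.

>>> carry_out([
  [[0,-28,0,0,0],[0,-28,0,0,0],[0,-27,0,0,0],[0,0,0,0,0],[0,0,2,-20,0],[0,0,2,-20,0],[0,0,0,-15,0],[0,0,0,0,0]],
])

```text
time: 6.35
position: [0.5375, -0.095, 0.2382]
tool_rot: [-0.689, -0.043, 0.724, -0.023]
ft_force: [0.5, 0.1, -0.4]
grip_width: 0.0265
```

```bash
python3 - <<'E'
from h import *
o,R,T=st(); print(o['time'],o['position'],R[:,0].round(3),"fwd yaw",np.degrees(np.arctan2(-R[1,2],-R[0,2])),o['grip_width'])
print("edge in tool",T([.627,-.104,.183]).round(1))
m=robot.camera_model("wrist"); print(m['fx'])
for X in ([.626,-.1045,.218],[.726,-.095,.218]): print(proj(m,X))
save("wrist4",robot.camera("wrist"))
E
```

```text
6.35 [ 0.53747589 -0.09503213  0.23819294] [-0.051  0.025 -0.998] fwd yaw 5.414657434295174 0.026501980342699218
edge in tool [ 50.3  18.9 -90.8]
319.8688155065209
[355.95475279  81.07900357]
[ 362.66658493 -164.41255855]
```

View pics/wrist4.png

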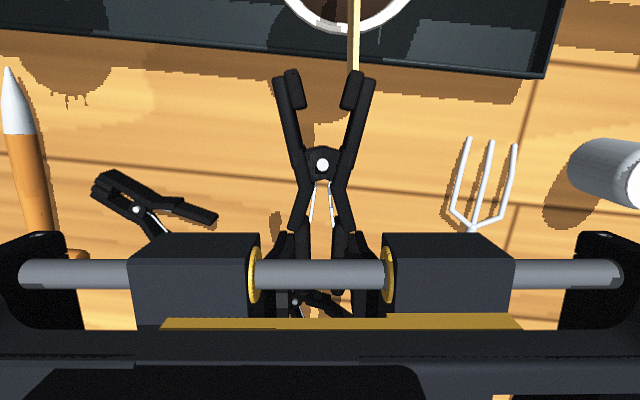

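The card's top edge shows at (353,0–75), partly behind the right jaw, so the clamp sits about 16 mm too far left. I'll shift it over and measure with a mask.

>>> carry_out([
  [[0,0,8,-5,0],[0,0,8,-6,0],[0,0,0,0,0]],
])

```text
time: 6.65
position: [0.5447, -0.108, 0.2343]
tool_rot: [-0.685, -0.045, 0.727, -0.023]
ft_force: [-0.4, 0.4, -0.3]
grip_width: 0.0262
```

```bash
cat > meas.py <<'E'
from h import *
import sys
o,R,T=st(); m=robot.camera_model("wrist"); im=robot.camera("wrist"); save(sys.argv[1],im)
print(o['time'],o['position'],R[:,0].round(3),"fwd yaw",np.degrees(np.arctan2(-R[1,2],-R[0,2])),o['grip_width'],"fwd dz",-R[2,2])
print("edge in tool",T([.627,-.104,.183]).round(1))
for r in range(0,130,6):
    row=im[r,285:385].astype(int); print(r,' '.join(f"{c[0]//10:02d}{c[2]//10:02d}" for c in row[::3]))
E
python3 meas.py wrist5; python3 - <<'E'
import cv2
i=cv2.imread("pics/wrist5.png")[0:190,240:410]; cv2.imwrite("pics/wrist5c.png",cv2.resize(i,None,fx=3,fy=3,interpolation=cv2.INTER_CUBIC))
E
```

```text
6.65 [ 0.54473964 -0.10803762  0.234333  ] [-0.062  0.028 -0.998] fwd yaw 5.554402311264495 0.026207316050786293 fwd dz -0.05862520598096053
edge in tool [ 46.3   5.5 -85.1]
0 0503 0503 0503 0503 0503 0603 0503 0603 0604 0302 0302 0302 0301 0603 2521 2520 1307 0604 0604 0603 0704 0604 0604 0704 0604 0704 0604 0704 0604 0604 0604 0603 1716 2524
6 1312 0502 0503 0503 0503 0503 0503 0503 0503 0301 0201 0302 0604 0604 2521 2520 1206 0604 0603 0604 0604 0604 0604 0603 0604 0604 0604 0603 0604 0604 1109 2323 2525 2323
12 2525 2424 0706 0503 0502 0503 0503 0302 0301 0301 0302 0302 0604 0504 2520 2519 1206 0604 0604 0603 0704 0603 0604 0604 0604 0604 0604 0603 0807 2221 2525 2525 2525 2525
18 2525 2525 2525 2525 2424 0705 0503 0201 0302 0302 0301 0302 0502 0503 2520 2519 0402 0604 0604 0603 0603 0503 0604 0603 0504 0604 2221 2525 2525 2525 2525 2525 1919 0303
24 1009 2525 2525 2525 2525 2525 2019 1615 1110 0504 0301 0201 0503 0503 2521 2520 0402 0503 0604 0503 0503 0907 2120 2525 2525 2525 2525 2525 2525 2423 0808 0304 0304 0404
30 0304 0203 0303 1009 2424 1918 1919 2019 2020 1717 1615 1717 
[... 2182 characters left out ...]
2412
108 0405 0505 0202 0202 0101 0101 0001 1305 1406 1406 1405 1406 1406 1405 1405 1406 1406 1406 1305 0101 0000 0202 0303 0102 0404 0404 0304 0404 1205 2411 2412 2411 2411 2411
114 0404 0405 0303 0001 1506 1406 1406 1406 1406 1506 1406 1406 1406 1406 1406 1406 1506 1406 1406 2311 2412 2512 0001 0303 0404 0405 0404 0102 2412 2412 2412 2412 2412 2412
120 0404 0404 0405 0202 0000 1506 1506 1506 1506 1506 1506 1506 1506 1506 1506 1406 2411 2412 2412 2412 2412 1205 0001 0404 0404 0404 0304 1808 2412 2412 2412 2412 2412 2412
126 0304 0404 0404 0303 0101 1506 1406 2411 1406 2411 2411 2411 2411 2412 2412 2412 2413 2412 2412 2412 2513 0001 0202 0304 0404 0304 0202 2412 2412 2412 2412 2412 2412 2412
```

View pics/wrist5c.png

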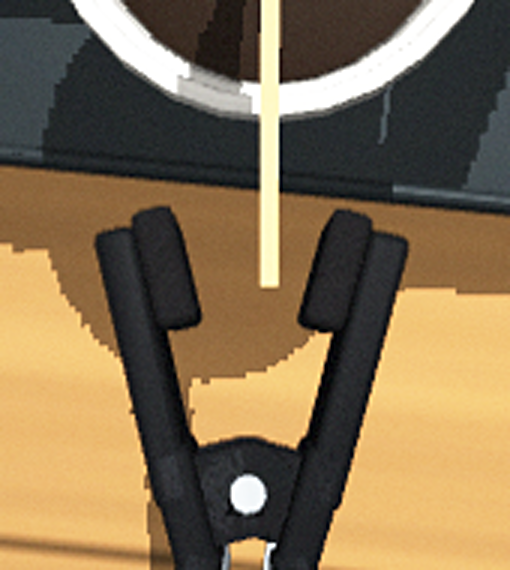

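This view is clear. The card's top edge runs from (329.5,96) straight up, between the pads. The pad fronts are at about (297,71) and (352.5,71.5), and the rear inner corners at (306,107) and (341,109).

```bash
python3 - <<'E'
from h import *
o,R,T=st(); m=robot.camera_model("wrist")
def ontool(uv,xt):
    c,r=ray(m,uv); c=R.T@(c-o['position']); r=R.T@r; return (c+r*(xt-c[0])/r[0])*1000
for p in [(296.7,70.7),(352.5,71.5),(306.3,107.3),(341,109),(322.5,165)]: print("clamp",p,ontool(p,-.015).round(1))
E1=onz(m,(329.5,96),.218);E2=onz(m,(329.5,1),.218); d=(E2-E1)[:2]
print(E1.round(4),E2.round(4),"card yaw",np.degrees(np.arctan2(d[1],d[0])),np.linalg.norm(d))
em=np.array([*E1[:2],.183]); print("edge mid tool",T(em).round(1))
t=o['position']+R@np.array([-.004,0,-.0865]); print("tip centre(y=0)",t.round(4), "R",R.round(3))
E
```

```text
clamp (296.7, 70.7) [-15.  -10.6 -89.3]
clamp (352.5, 71.5) [-15.   13.5 -88.9]
clamp (306.3, 107.3) [-15.   -6.6 -74.1]
clamp (341, 109) [-15.    8.8 -73.3]
clamp (322.5, 165) [-15.    0.6 -48.4]
[ 0.6235 -0.1036  0.218 ] [ 0.6664 -0.0992  0.218 ] card yaw 5.85478563127208 0.043126526177064826
edge mid tool [ 46.2   5.5 -82.5]
tip centre(y=0) [ 0.6301 -0.0992  0.233 ] R [[-0.063  0.095 -0.994]
 [ 0.029 -0.995 -0.097]
 [-0.998 -0.035  0.06 ]]
```

The edge is at (0.6235, -0.1036) with card yaw 5.9°, and the clamp's yaw is 5.6°. I'll back off 35 mm, go down about 50 mm, and centre by +4 mm in y.

>>> carry_out([
  [[0,0,2,18,0],[0,0,2,18,0],[0,0,0,0,0],[0,20,0,0,0],[0,20,0,0,0],[0,8,0,0,0],[0,0,0,0,0],[0,0,0,0,0]],
])

```text
time: 7.37
position: [0.504, -0.1152, 0.188]
tool_rot: [-0.685, -0.043, 0.727, -0.02]
ft_force: [0.2, -0.0, -0.3]
grip_width: 0.0265
```

```bash
cat > chk.py <<'E'
from h import *
o,R,T=st(); E=np.array([.6235,-.1036,.183]); a=np.radians(5.85); A=np.array([[np.cos(a),np.sin(a),0],[-np.sin(a),np.cos(a),0],[0,0,1]])
print(o['time'],o['position'].round(4),"toolx",R[:,0].round(3),"fwd yaw",np.degrees(np.arctan2(-R[1,2],-R[0,2])).round(2),o['grip_width'].round(4),o['ft_force'].round(1))
for n,p in [("tipL",(-4,-10.6,-89)),("tipR",(-4,13.5,-89)),("rearL",(-4,-6.6,-74)),("rearR",(-4,8.8,-74))]: print(n,"in card frame mm",(A@(o['position']+R@np.array(p)/1000-E)*1000).round(1))
print("edge in tool",T(E).round(1))
E
python3 chk.py
```

```text
Traceback (most recent call last):
  File "chk.py", line 3, in <module>
    print(o['time'],o['position'].round(4),"toolx",R[:,0].round(3),"fwd yaw",np.degrees(np.arctan2(-R[1,2],-R[0,2])).round(2),o['grip_width'].round(4),o['ft_force'].round(1))
                                                                                                                              ^^^^^^^^^^^^^^^^^^^^^
AttributeError: 'float' object has no attribute 'round'
```

```bash
sed -i "s/o\['grip_width'\].round(4)/o['grip_width']/" chk.py; python3 chk.py
```

```text
7.3667 [ 0.504  -0.1152  0.188 ] toolx [-0.06   0.029 -0.998] fwd yaw 5.2 0.026465490342611274 [ 0.2 -0.  -0.3]
tipL in card frame mm [-30.8  10.1   4.2]
tipR in card frame mm [-31.1 -14.    3.4]
rearL in card frame mm [-45.8   6.2   4.9]
rearR in card frame mm [-46.   -9.2   4.4]
edge in tool [  -1.9   -0.8 -120.1]
```

>>> carry_out([
  [[0,3,-2,-5,0],[0,0,0,-9,0],[0,0,0,-8,0],[0,0,0,0,0],[0,0,0,0,0]],
])

```text
time: 7.78
position: [0.5314, -0.1114, 0.1862]
tool_rot: [-0.688, -0.042, 0.725, -0.021]
ft_force: [0.3, 0.3, -0.2]
grip_width: 0.0266
```

```bash
python3 chk.py
```

```text
7.7833 [ 0.5314 -0.1114  0.1862] toolx [-0.054  0.027 -0.998] fwd yaw 5.2 0.026604795970957218 [ 0.3  0.3 -0.2]
tipL in card frame mm [-3.2 11.   3. ]
tipR in card frame mm [ -3.6 -13.1   2.2]
rearL in card frame mm [-18.3   7.2   3.6]
rearR in card frame mm [-18.5  -8.2   3.1]
edge in tool [ -1.6   0.5 -92.5]
```

>>> carry_out([
  [[0,1,-1,-3,0],[0,0,0,-3,0],[0,0,0,-2,0],[0,0,0,0,0]],
])

```text
time: 8.12
position: [0.5407, -0.1094, 0.1853]
tool_rot: [-0.688, -0.042, 0.724, -0.022]
ft_force: [0.2, 0.2, -1.1]
grip_width: 0.0264
```

```bash
python3 chk.py; python3 meas.py wrist6 | awk '$1<100' | cut -c1-3 >/dev/null; python3 - <<'E'
import cv2
i=cv2.imread("pics/wrist6.png")[0:190,240:410]; cv2.imwrite("pics/wrist6c.png",cv2.resize(i,None,fx=3,fy=3,interpolation=cv2.INTER_CUBIC))
E
```

```text
8.1167 [ 0.5407 -0.1094  0.1853] toolx [-0.052  0.026 -0.998] fwd yaw 5.23 0.026397604055095367 [ 0.2  0.2 -1.1]
tipL in card frame mm [ 6.2 12.2  2.2]
tipR in card frame mm [  5.9 -11.9   1.5]
rearL in card frame mm [-8.8  8.3  2.8]
rearR in card frame mm [-9.  -7.1  2.3]
edge in tool [ -1.9   1.7 -83. ]
```

View pics/wrist6c.png

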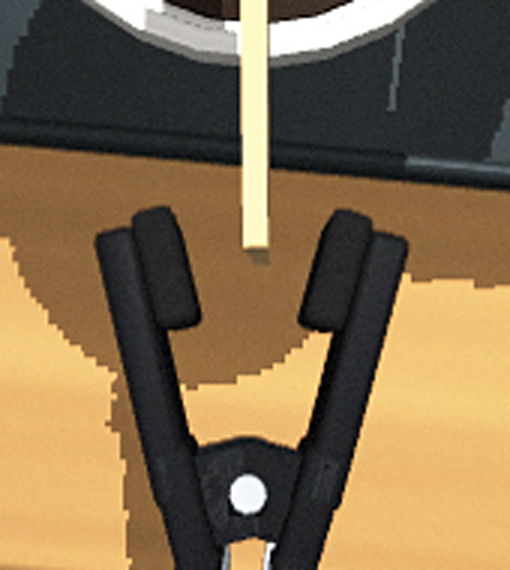

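The edge at crop (256–262, 247–262) is already between the pads and within 1 mm of centre, touching nothing. I'll go about 7 mm further.

>>> carry_out([
  [[0,1,0,-3,0],[0,0,0,-2,0],[0,0,0,-1,0],[0,0,0,0,0],[0,0,0,0,0],[0,0,0,0,0]],
])

```text
time: 8.67
position: [0.5463, -0.1088, 0.1837]
tool_rot: [-0.688, -0.042, 0.725, -0.022]
ft_force: [-0.2, 0.9, 0.2]
grip_width: 0.0262
```

```bash
python3 chk.py; python3 meas.py wrist7 >/dev/null; python3 - <<'E'
import cv2
i=cv2.imread("pics/wrist7.png")[0:190,240:410]; cv2.imwrite("pics/wrist7c.png",cv2.resize(i,None,fx=3,fy=3,interpolation=cv2.INTER_CUBIC))
E
```

```text
8.6667 [ 0.5463 -0.1088  0.1837] toolx [-0.054  0.027 -0.998] fwd yaw 5.22 0.026239080320608607 [-0.2  0.9  0.2]
tipL in card frame mm [11.9 12.1  0.5]
tipR in card frame mm [ 11.6 -11.9  -0.3]
rearL in card frame mm [-3.1  8.3  1.1]
rearR in card frame mm [-3.3 -7.1  0.6]
edge in tool [ -3.3   1.7 -77.2]
```

View pics/wrist7c.png

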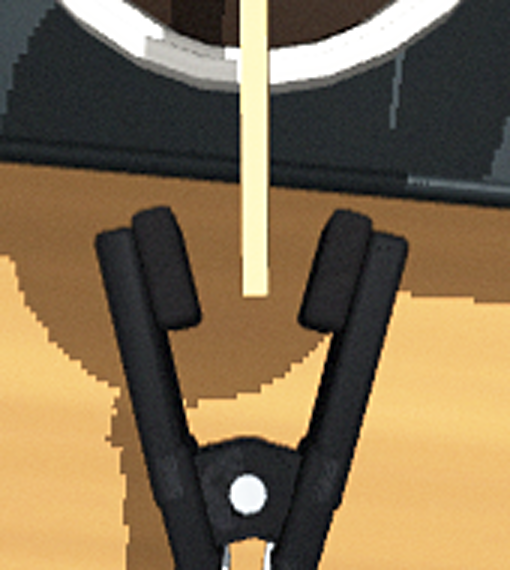

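>>> carry_out([
  [[0,0,0,-2,0],[0,0,0,-2,0],[0,0,0,0,0],[0,0,0,0,0],[0,0,0,0,0],[0,0,0,0,0]],
])

```text
time: 9.22
position: [0.5506, -0.1084, 0.1835]
tool_rot: [-0.688, -0.042, 0.725, -0.021]
ft_force: [-0.4, -0.0, -1.4]
grip_width: 0.0265
```

```bash
python3 chk.py; python3 - <<'E'
from h import *
m=robot.camera_model("wrist"); im=robot.camera("wrist"); save("wrist8",im); s=robot.camera("side"); 
cv2.imwrite("pics/side8c.png",cv2.resize(cv2.cvtColor(s,cv2.COLOR_RGB2BGR)[150:260,300:440],None,fx=5,fy=5,interpolation=cv2.INTER_CUBIC))
k=((im[...,0]>235)&(im[...,2]>170)&(im[...,2]<225)); k[:,:305]=0;k[:,345:]=0;k[130:]=0
ys,xs=np.where(k); b=ys.max(); c=xs[ys==b].mean()+.0; print(b,c,onz(m,(c,b+.5),.218).round(4),np.mean(xs[ys==5]),onz(m,(np.mean(xs[ys==5]),5),.218).round(4))
print(robot.get_obs()['joint_velocities'].round(4))
E
```

```text
9.2167 [ 0.5506 -0.1084  0.1835] toolx [-0.054  0.027 -0.998] fwd yaw 5.2 0.026511840824576496 [-0.4 -0.  -1.4]
tipL in card frame mm [16.2 12.1  0.3]
tipR in card frame mm [ 15.9 -12.   -0.4]
rearL in card frame mm [1.2 8.2 1. ]
rearR in card frame mm [ 1.  -7.1  0.5]
edge in tool [ -3.2   1.7 -72.9]
109 324.5 [ 0.6251 -0.1041  0.218 ] 323.5 [ 0.6593 -0.1006  0.218 ]
[ 0.0003 -0.002   0.0003 -0.0026 -0.0003  0.0005]
```

View pics/side8c.png

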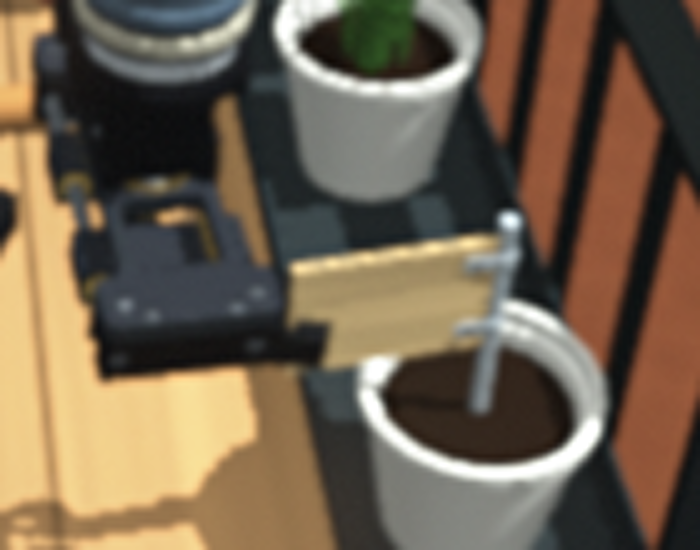

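The side view shows the near jaw overlapping the card at crop (300–328, 325–365). I'll check its height numerically before handing in.

```bash
python3 - <<'E'
from h import *
o,R,T=st(); m=robot.camera_model("side")
g=lambda X:((proj(m,X)-[300,150])*5+2).round(0)
for n,p in [("outer front top",(-15,20,-88)),("outer front bottom",(7,20,-88)),("inner front top",(-15,13.5,-89))]: print(n,g(o['position']+R@np.array(p)/1000))
for n,X in [("edge top",(.6240,-.104,.218)),("edge bot",(.624,-.104,.148)),("far top",(.724,-.094,.218))]: print(n,g(X))
E
```

```text
outer front top [326. 327.]
outer front bottom [321. 359.]
inner front top [325. 317.]
edge top [288. 267.]
edge bot [280. 371.]
far top [494. 237.]
```

```bash
python3 -c "
from rig import robot
print(robot.hand_in())"
```

```text
the job is handed in; nothing more can be done
None
```

The arm is holding the smallest of the three clamps squeezed wide open around the card's free edge, and I've handed the job in (robot time about 9.3 s of 42 s). I gripped it by both handles, lifted it clear and opened it. I measured the card's top edge from above, then backed off, came down and moved in from the front.

**Last checks:**
- **Grip:** the finger opening is 26.5 mm, so the handles are at or very near the stop and the jaws fully open.
- **Depth:** both jaw tips are about 16 mm past the free edge. A second look put the edge 1.5 mm further from the robot, which would make it about 14.5 mm.
- **Centring:** the tips sit about 12 mm either side of the card's mid-plane, and the rear ends of the pads 7–8 mm.
- **Height:** the tips are within 1 mm of the edge's mid-height by calculation. The side picture agrees to about 3 mm, with the jaw perhaps slightly low.
- **Contact:** the wrist force stayed at noise level, under about 1.5 N. The wrist view a few millimetres before the end showed clear gaps on both sides of the card.

**Remaining flaw:** the tool drifted about 3° off vertical, which I could not correct with the available moves. I allowed for it in the figures above.

I viewed 12 pictures, two over the budget.

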